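# Clamp a lamp base plate in the spring-arm jig

### The arm

A 6-joint arm with a two-finger parallel gripper is mounted at the origin on the work surface. World frame = base frame: x ahead of the robot, y to its left, z up, the work surface at z = 0. Lengths are in m, angles in rad, forces in N, time in s.
With the tool pointing down it reaches from about 0.35 to 0.775 m from the base axis. Payload 7.3 kg.
Tool frame: the origin (TCP) lies at the very end of the fingers, on their centre line; the grasp point (between the pads) lies grip_point_offset behind it (grip_point_offset is the distance from the TCP to the grasp point, in m); z points along the fingers, y is the direction in which the jaws open and shut (so a half turn about z gives the same grasp; the last joint's range is limited). The gripper opens to 92 mm and grips with 3 to 60 N. Pads are 19 mm wide; open, the fingers measure 130 mm over their backs; the gripper's body (75 mm by 190 mm) begins 47 mm behind the grasp point.
Start: joints at [1.189, 0.342, 1.524, -0, 1.275, -0.146], TCP at [0.123, 0.51, 0.227] pointing down, gripper open.
Joint ranges: [-2.53, 2.53], [-0.77, 2.02], [0.04, 2.7], [-1, 4.14], [0.28, 2.66], [-3.11, 3.11]. Speed limits (rad/s): [2.57, 2.57, 3.14, 3.14, 3.14, 3.14].

### API

Orientations are given as [roll, pitch, yaw] about the fixed x, y, z axes, in that order (R = Rz(yaw) Ry(pitch) Rx(roll)).
In Python, from cell import * gives the robot as it stands.
- The arm moves only by the shell command python3 -m inch 'ROWS' [OPENING] [FORCE]. ROWS is JSON, a list that holds one entry, the list of rows, each a list of 4 numbers: the shift along the tool's x, y, z in mm, then the turn about the tool's z in rad. In form: [[[x, y, z, roll], ...]]. A call has 1 to 10 rows; each row shifts and turns the commanded pose from where the row before left it, along the tool's axes as they then stand; what a row does not reach is not made up. A row lasts 1/8 s, in which the tool goes at most 62.5 mm and 10.7 degrees, less where a joint would pass 70% of its speed; a pose out of reach is approached as far as the arm can. A call with a gripper value outside its range is refused whole. OPENING is the closure, from -1 (fully open) to 1 (shut), set as the call begins (- or left out, the last holds). The fingers move at their own pace and stop on an object; FORCE is the grip in N (left out, the last holds). Time passes only in rows, so rows that do not move let the fingers close. It gives the time, the measured TCP pose, the force and the opening at its end, in the units of the state.
- observe(): the state, without advancing time (a new reading comes with each control period).
- read_camera(name): name is "scene" or "top" or "wrist"; returns a dict with "img" (480x640x3 uint8, blue, green, red), "fx", "fy", "cx", "cy" (pixels), "k1" (the pictures are not rectified: a ray, as slopes to the right and down, at radius r is drawn at 1 + k1 r^2 times it, then the intrinsics apply), "eye" and "rotation" of the camera in the world; the wrist camera has in their place "T_tool_cam" (4x4, takes a point from camera to tool coordinates, whose origin is the TCP and whose axes are the flange's). Camera axes: x right, y down, z forward; pixel columns grow to the right and rows downward; lengths in m; the calibration is good to about 2 mm. A picture is of the moment at which its call begins: read the wrist's pose just before it. There is no depth.
- hand_in(): hands the job in, once; it reports no verdict.
Trained networks look in the newest picture that a camera, given by its name, has taken for a name from the list of things; names that differ only in an ending like _2 or _b are one class to them, and where a whole thing is asked for, a point or a joint stands for the part that bears it (a point fixed in the world has none). Each returns a list of dicts, best first, with "conf" (0 to 1); they miss things now and then, are a little off and sometimes report something else, mostly with a low value. They report only what shows in the picture. A call takes as long as a camera call. They do not tell look-alikes from the thing itself.
- boxes_of(camera, label): "at" ([row, column] in pixels, amid what is visible of it).
- place_of(camera, label): "at" ([row, column] in pixels: a listed point, or the origin of a listed thing).
The state is a dict: "time": time; "qpos": joint angles; "qvel": joint speeds; "joint_efforts": joint torques, N m; "tool_pos": TCP position; "tool_rot": TCP orientation; "contact_force": force on the tool from outside, world axes, zero at the start; "torque": the same for the moment, N m; "opening": finger opening in m.
Only numpy, scipy, OpenCV 4.12 (cv2) and the standard library are available. Lean on these libraries where they do the work, as an engineer would, in place of code of your own. Each camera call takes 0.05 s, during which the arm holds its last target. There are 200 camera calls.

### The job

Clamp the rectangular lamp base plate in the bench jig: first draw the jig's sprung curved arm back until it stays open, then slide the plate, lying flat, in under the lip until it is fully home and square against both the fixed edge and the end stop, and only then push the arm back over its dead centre so that it springs against the plate and holds it there. Press the plate only gently against the edge and the stop (well under 20 N; it marks easily), and leave everything else on the bench where it is.

Things in the scene. Friction and masses are not known exactly. Their poses are not given: they have to be found in the camera images.
- plate: flat rectangular aluminium lamp base plate, 70 mm (its x) by 110 mm (its y) by 8 mm thick, about 0.2 kg (0.14 to 0.28), with a square grey bulb holder standing up at its middle, 24 x 24 mm, its top 60 mm above the plate's underside: grip it there. Origin: centre of the underside, z up. Same after a half turn about z. Starts flat on the bench, left or right of the jig
- jig: the jig, fixed to the bench: a plywood bed 180 mm (x) by 220 mm (y), 12 mm thick, with a lipped fixed edge along its +x side, an end stop near its +y end and a curved sprung arm on the -x side. Origin: centre of its underside, on the bench; z up
- jig_seat (a point): the point on the bed's top where the plate's origin (centre of its underside) comes to lie when the end stop is at its middle setting, at (25, 15, 12) mm in the jig's frame, with the jig's axes. Its x is exact; along y the right place shifts by up to 12 mm either way with the end stop. The plate's x lies along the jig's x, either way round
- fence: the fixed edge, part of the jig; same origin and axes as the jig. Its inner face is 35 mm from jig_seat in +x: an aluminium bar 170 mm long, along y, 12 mm tall above the bed, with a 4 mm thick lip on top that overhangs the bed by 6 mm (12 mm of room under it), so the plate must be slid in under it along the bed
- stop: the adjustable end stop: dark steel block at the jig's +y end, origin at (0, 83) mm from jig_seat on the bed, axes of the jig. On two rods it carries an aluminium pad, 40 mm wide (along x), 16 mm tall, face looking along -y. The pad is clamped, but its setting differs each time and is not reported: its face lies 43 to 67 mm from jig_seat in +y, so find it by touch
- clip (a joint): angle of the sprung curved steel arm about its upright hinge: 0 = swung fully in towards the fixed edge (the start; its tip then stands 12 mm inside the plate's place), about 0.15 = resting on a seated plate, 0.9 = drawn fully back, clockwise seen from above. Over-centre spring of 1.2 N m/rad about 0.5: below 0.5 it pulls inwards (0.6 N m at 0), above 0.5 it goes back by itself and stays at 0.9
- clip_hinge (a point): the arm's hinge axis, at the level of the bed's top (hinge and toggle spring around it reach 22 mm above the bed); it stands at (-85, +70) mm from jig_seat in the jig's axes
- clip_post (a point): top centre of the upright round steel post on the arm, 12 mm in diameter, 55 mm tall, its top 60 mm above the bed; 71 mm from the hinge axis. Push or pinch it to swing the arm; the arm's bar beside its foot reaches 12 mm above the bed
- clip_tip (a point): top of the arm's round tip, 12 mm in diameter, 14 mm above the bed, 96 mm from the hinge axis; it presses near the middle of the plate's long edge, with about 4 N
- round_base: round lamp base, a decoy: disc 84 mm across, 8 mm thick, with the same bulb holder as the plate; not to be used
- screwdriver: screwdriver lying on the bench; leave alone
- wrench: wrench lying on the bench; leave alone
- tape_roll: roll of tape, 90 mm across, 25 mm tall; leave alone
- lamp_shell: open metal lamp housing, 100 x 150 x 45 mm; leave alone
- lens: clear ribbed lamp lens, 75 x 120 x 12 mm; leave alone
- spool: black spool, 50 mm across, 40 mm tall; leave alone
Things that resemble listed ones, but are neither listed nor needed, are in the scene too. What is shaped like the plate but blue, brown or turquoise is not meant.

How it is judged:
By the outcome, as a careful person would: the job done as asked, in the order asked, and still so for the second after the job is handed in, with the robot touching nothing.
It also fails if it takes over 72 s, if anything falls off the work surface, if the arm or the gripper's body presses on something with over 40 N, if the wrist force passes 120 N, or if a joint passes its speed limit or range.

## Working session

There is one attempt and no reset: what is moved stays moved. The work goes in short steps, Python scripts to look and compute and a shell command to move; the robot and the scene stay as the last step left them, time stands still between calls to the robot, and variables do not carry over. Pictures are saved under pics/ and viewed, about 8 in all and at most 12, crops included, and the job is handed in when it is done.

```bash
ls; mkdir -p pics
cat > h.py <<'E'
from cell import *
import numpy as np, cv2
def ray(c,at):
    # pixel [row,col] -> undistorted slopes
    r,cl=at; x=(cl-c["cx"])/c["fx"]; y=(r-c["cy"])/c["fy"]
    X,Y=x,y
    for _ in range(20):
        s=1+c["k1"]*(X*X+Y*Y); X,Y=x/s,y/s
    return np.array([X,Y,1.])
def pose(c):
    if "eye" in c: return np.array(c["eye"]),np.array(c["rotation"])
    s=c["st"]; from scipy.spatial.transform import Rotation as R
    Rt=R.from_euler("xyz",s["tool_rot"]).as_matrix(); T=np.array(c["T_tool_cam"])
    return np.array(s["tool_pos"])+Rt@T[:3,3], Rt@T[:3,:3]
def cam(n):
    s=observe(); c=read_camera(n); c["st"]=s; return c
def at_z(c,at,z):
    e,R=pose(c); d=R@ray(c,at); return e+d*(z-e[2])/d[2]
def proj(c,p):
    e,R=pose(c); q=R.T@(np.array(p)-e); x,y=q[:2]/q[2]; s=1+c["k1"]*(x*x+y*y)
    return [c["cy"]+c["fy"]*y*s, c["cx"]+c["fx"]*x*s]
E
python3 - <<'E'
from h import *
Z=dict(plate=0,jig=0,jig_seat=.012,clip_hinge=.012,clip_post=.072,clip_tip=.026,stop=.012,round_base=0,fence=0)
for n in ("top","scene"):
    c=cam(n); cv2.imwrite(f"pics/{n}1.png",c["img"]); print(n,pose(c)[0])
    for k,z in Z.items():
        print(k,[(np.round(d["at"]).tolist(),round(d["conf"],2),np.round(at_z(c,d["at"],z),3).tolist()) for d in place_of(n,k)[:4]])
print(observe())
E
```

```text
pics
top [ 0.3289615  -0.0338351   2.02967995]Traceback (most recent call last):
  File "<stdin>", line 6, in <module>
  File "h.py", line 18, in at_z
    e,R=pose(c); d=R@ray(c,at); return e+d*(z-e[2])/d[2]
                                                    ~^^^
IndexError: invalid index to scalar variable.
```

```bash
sed -i 's/if "eye" in c: .*/if "eye" in c:\n        from scipy.spatial.transform import Rotation as R\n        r=np.array(c["rotation"]); return np.array(c["eye"]),(R.from_euler("xyz",r).as_matrix() if r.size==3 else r.reshape(3,3))/' h.py
python3 - <<'E'
from h import *
Z=dict(plate=0,jig=0,jig_seat=.012,clip_hinge=.012,clip_post=.072,clip_tip=.026,stop=.012,round_base=0,fence=0)
for n in ("top","scene"):
    c=cam(n); cv2.imwrite(f"pics/{n}1.png",c["img"]); print(n,pose(c)[0],c["rotation"])
    for k,z in Z.items():
        print(k,[(np.round(d["at"]).tolist(),round(d["conf"],2),np.round(at_z(c,d["at"],z),3).tolist()) for d in place_of(n,k)[:4]])
print(observe())
E
```

```text
top [ 0.3289615  -0.0338351   2.02967995] [-3.02835147e+00 -2.27256973e-03 -1.56628317e+00]
plate [([316.0, 483.0], 0.9, [0.32, -0.573, 0.0]), ([252.0, 399.0], 0.86, [0.536, -0.292, 0.0]), ([309.0, 359.0], 0.72, [0.347, -0.158, 0.0]), ([287.0, 440.0], 0.58, [0.42, -0.429, 0.0])]
jig [([245.0, 319.0], 0.94, [0.557, -0.027, 0.0])]
jig_seat [([238.0, 318.0], 0.7, [0.578, -0.021, 0.012])]
clip_hinge [([260.0, 292.0], 0.49, [0.504, 0.063, 0.012])]
clip_post [([250.0, 311.0], 0.61, [0.532, -0.001, 0.072])]
clip_tip [([243.0, 319.0], 0.63, [0.559, -0.027, 0.026]), ([195.0, 404.0], 0.47, [0.724, -0.308, 0.026])]
stop [([232.0, 295.0], 0.48, [0.597, 0.053, 0.012])]
round_base [([271.0, 218.0], 0.8, [0.47, 0.31, 0.0]), ([196.0, 405.0], 0.5, [0.726, -0.316, 0.0])]
fence []
scene [ 1.46252889 -0.25673271  1.05700498] [-2.38540944  0.0069904   1.30674838]
plate [([247.0, 172.0], 0.79, [0.42, -0.428, 0.0]), ([214.0, 268.0], 0.78, [0.363, -0.154, 0.0]), ([232.0, 117.0], 0.75, [0.32, -0.573, 0.0]), ([269.0, 227.0], 0.66, [0.538, -0.295, 0.0])]
jig [([258.0, 328.0], 0.26, [0.572, -0.032, 0.0])]
jig_s
[... 606 characters left out ...]
68, -0.026, 0.0])]
{'time': 1.1, 'qpos': array([ 1.18899567e+00,  3.42004787e-01,  1.52410323e+00,  4.54585522e-06,
        1.27540086e+00, -1.45986005e-01]), 'qvel': array([ 9.32912584e-05, -5.67555444e-04, -4.21516511e-04,  7.90051412e-04,
        9.35315194e-04, -1.71247005e-03]), 'joint_efforts': array([ 1.34721236e-04, -4.31137705e+01, -2.44476593e+01,  7.19979499e-02,
        4.83555102e-02,  4.68594848e-06]), 'tool_pos': array([0.12263486, 0.51049382, 0.22673689]), 'tool_rot': array([3.14150914e+00, 7.88380676e-06, 2.90577668e+00]), 'contact_force': array([-0.39546437, -0.21087062, -0.25238425]), 'torque': array([-0.03899609,  0.01954401,  0.00519203]), 'opening': 0.09154425161635414}
```

View pics/top1.png

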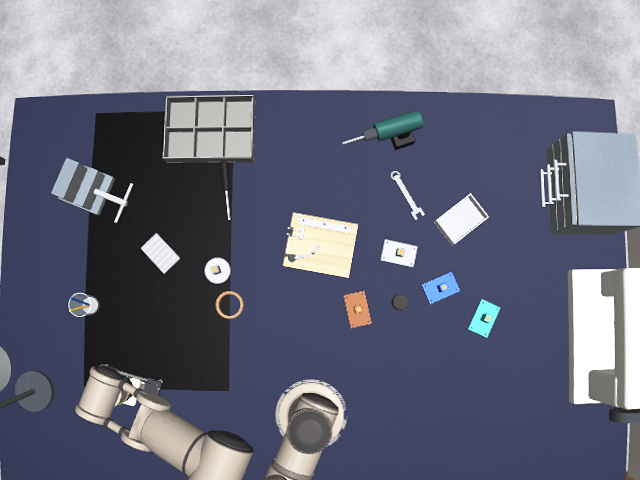

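The top picture shows four plate-shaped things: brown at (309,359), blue at (287,440), turquoise at (316,483) and bare aluminium/white at (252,399). Only the one at (252,399) fits, as the other colours are excluded. The jig is at (245,319), with its arm on the robot side. I'll confirm both in an enlarged crop.

Run:
```python
from h import *
a=cv2.imread("pics/top1.png")[200:290,275:425]; b=cv2.imread("pics/scene1.png")[195:300,200:400]
a=cv2.resize(a,(500,300),interpolation=cv2.INTER_CUBIC); b=cv2.resize(b,(500,262),interpolation=cv2.INTER_CUBIC)
cv2.imwrite("pics/crop1.png",np.vstack([a,b]))
c=cam("top");e=cv2.imread("pics/top1.png")
# plate rectangle fit by whiteness
g=c["img"][235:272,376:422].min(2)>140
ys,xs=np.nonzero(g); r=cv2.minAreaRect(np.stack([xs+376,ys+235],1).astype(np.float32)); print(r)
P=np.array([at_z(c,[v,u],.008)[:2] for u,v in cv2.boxPoints(r)]);print(P, P.mean(0), np.degrees([np.arctan2(*(P[i+1]-P[i])[::-1]) for i in range(3)]),[np.linalg.norm(P[i+1]-P[i]) for i in range(3)])
```

```text
((398.65386962890625, 252.7307891845703), (33.73197555541992, 21.96500587463379), 11.309932708740234)
[[ 0.5066691  -0.22799336]
 [ 0.57837433 -0.24274141]
 [ 0.55682447 -0.35301906]
 [ 0.48508722 -0.33778752]] [ 0.53173878 -0.29038534] [ -11.62229709 -101.05709034  168.01274352] [np.float64(0.0732061896314827), np.float64(0.11236350586042951), np.float64(0.0733364465739588)]
```

View pics/crop1.png

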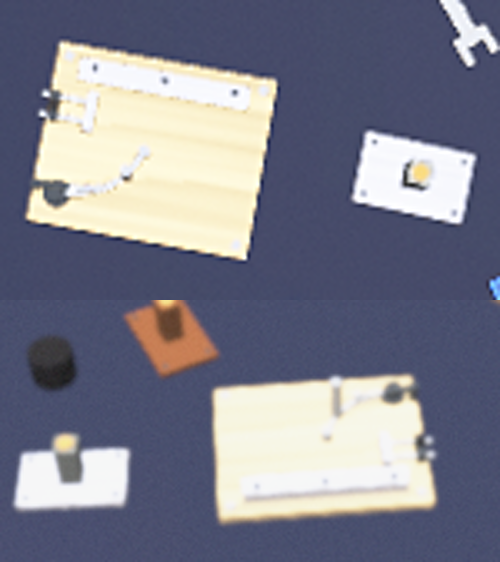

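The crop confirms it: a white plate with its holder at (172,420), and the jig's fence, stop pad and arm all clearly visible. Next I'll fit the jig and work out the move above it.

```bash
cat >> h.py <<'E'
def to(p,yaw=None,s=None):
    s=s or observe(); y=s["tool_rot"][2]; d=np.array(p)-s["tool_pos"]
    v=[d[0]*np.cos(y)+d[1]*np.sin(y), d[0]*np.sin(y)-d[1]*np.cos(y), -d[2]]
    t=0 if yaw is None else -((yaw-y+np.pi)%(2*np.pi)-np.pi)
    print("shift mm (tool axes at present)",np.round(np.array(v)*1e3,1),"then turn",round(t,3),"t",round(s["time"],2))
E
python3 - <<'E'
from h import *
c=cam("top"); im=c["img"].astype(int); hsv=cv2.cvtColor(c["img"],cv2.COLOR_BGR2HSV)
m=((hsv[...,0]>12)&(hsv[...,0]<35)&(hsv[...,1]>30)&(hsv[...,2]>120)).astype(np.uint8); k=np.zeros_like(m);k[205:285,275:365]=1; m*=k
ys,xs=np.nonzero(m); r=cv2.minAreaRect(np.stack([xs,ys],1).astype(np.float32)); print(r)
P=np.array([at_z(c,[v,u],.012)[:2] for u,v in cv2.boxPoints(r)]); D=np.diff(P,axis=0)
print(P.mean(0),np.degrees(np.arctan2(D[:,1],D[:,0])),np.linalg.norm(D,axis=1))
w=cam("wrist"); print(np.round(w["T_tool_cam"],3),w["fx"]); 
import cell; print(getattr(cell,"grip_point_offset",None), [k for k in dir(cell) if k[0]!="_"])
to([.53,-.02,.30])
E
```

```text
((320.1679992675781, 244.57598876953125), (67.26092529296875, 55.09671401977539), 10.30484676361084)
[ 0.55762609 -0.03033852] [  -9.61186607 -100.14590524  169.69200867] [0.18315823 0.22314866 0.18276433]
[[ 0.    -0.96  -0.278  0.076]
 [ 1.     0.    -0.001  0.   ]
 [ 0.001 -0.278  0.96  -0.157]
 [ 0.     0.     0.     1.   ]] 404.93792104216124
0.0188 ['IKError', 'boxes_of', 'grip_point_offset', 'hand_in', 'observe', 'place_of', 'read_camera']
shift mm (tool axes at present) [-520.  -420.7  -73.3] then turn 0 t 1.25
```

```bash
python3 -m inch '[[[-47,-38,-7,0],[-47,-38,-7,0],[-47,-38,-7,0],[-47,-38,-7,0],[-47,-38,-7,0],[-47,-38,-7,0],[-47,-38,-7,0],[-47,-38,-7,0],[-47,-38,-7,0],[-47,-38,-7,0]]]' 1; python3 -m inch '[[[-50,-40,-3,0],[0,0,0,0]]]'
python3 - <<'E'
from h import *
c=cam("wrist"); cv2.imwrite("pics/w1.png",c["img"])
for k,z in dict(jig=0,jig_seat=.012,clip_hinge=.012,clip_post=.072,clip_tip=.026,stop=.012,fence=0,plate=0).items():
        print(k,[(np.round(d["at"]).tolist(),round(d["conf"],2),np.round(at_z(c,d["at"],z),4).tolist()) for d in place_of("wrist",k)[:3]])
E
```

```text
time: 2.5
tool_pos: [0.4919, 0.0294, 0.2972]
tool_rot: [3.141, 0.001, 2.905]
contact_force: [0.4, 1.9, 0.5]
opening: 0.001
time: 2.75
tool_pos: [0.5309, -0.0216, 0.2987]
tool_rot: [-3.141, -0.0, 2.901]
contact_force: [-0.6, 1.3, 0.4]
opening: 0.0003
jig [([213.0, 318.0], 0.85, [0.5557, -0.0285, 0.0])]
jig_seat [([239.0, 332.0], 0.78, [0.5861, -0.0192, 0.012])]
clip_hinge [([156.0, 391.0], 0.92, [0.5098, 0.0648, 0.012])]
clip_post [([198.0, 338.0], 0.85, [0.5298, -0.0022, 0.072])]
clip_tip [([215.0, 327.0], 0.7, [0.5544, -0.0176, 0.026])]
stop [([235.0, 406.0], 0.55, [0.6015, 0.0634, 0.012]), ([388.0, 143.0], 0.37, [0.7257, -0.3074, 0.012])]
fence []
plate [([245.0, 102.0], 0.85, [0.5311, -0.2916, 0.0]), ([52.0, 159.0], 0.7, [0.3441, -0.1505, 0.0])]
```

View pics/w1.png

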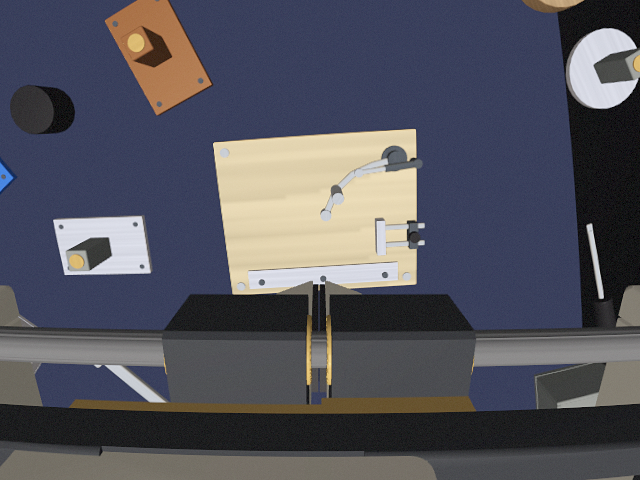

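The wrist view shows the bed corners near (142,214), (129,416), (285,416) and (293,233), given as row, col. The arm's post top is at (190,336), its tip at (215,326), the stop pad at (237,380), and the plate is at (245,102). I'll fit the jig and plate poses from these corners.

Run:
```python
from h import *
from scipy.optimize import least_squares
c=cam("wrist"); g=cv2.cvtColor(c["img"],cv2.COLOR_BGR2GRAY)
def sub(pts):
    p=np.array([[x,y] for y,x in pts],np.float32).reshape(-1,1,2)
    return cv2.cornerSubPix(g,p,(6,6),(-1,-1),(3,50,.01)).reshape(-1,2)[:,::-1]
def fit(pts,model,z):
    W=np.array([at_z(c,p,z)[:2] for p in pts]); M=np.array(model)
    f=lambda q:((M@np.array([[np.cos(q[2]),np.sin(q[2])],[-np.sin(q[2]),np.cos(q[2])]])+q[:2])-W).ravel()
    r=least_squares(f,[*W.mean(0),-.18]); print(np.round(pts,1).tolist(),"pose",np.round(r.x,4),"deg",np.degrees(r.x[2]).round(2),"res mm",np.round(r.fun*1e3,1)); return r.x
j=fit(sub([(142,214),(129,416),(285,416),(293,233)]),[(-.09,-.11),(-.09,.11),(.09,.11),(.09,-.11)],.012)
p=fit(sub([(220,53),(216,144),(272,151),(275,65)]),[(-.035,-.055),(-.035,.055),(.035,.055),(.035,-.055)],.008)
R=lambda a:np.array([[np.cos(a),-np.sin(a)],[np.sin(a),np.cos(a)]])
seat=j[:2]+R(j[2])@[.025,.015]; print("seat",seat.round(4))
for nm,px,z in (("post",(190,336.5),.072),("tip",(215,325.5),.026),("pad top face edge",(237,376),.028),("hinge",(156,394),.034)):
    w=at_z(c,px,z)[:2]; print(nm,w.round(4),"in seat frame mm",(R(-j[2])@(w-seat)*1e3).round(1))
v=cv2.resize(c["img"][120:300,200:430],None,fx=3,fy=3,interpolation=cv2.INTER_CUBIC)
for q in range(0,230,50): cv2.putText(v,str(200+q),(q*3,12),0,.4,(0,0,255),1)
for q in range(0,180,50): cv2.putText(v,str(120+q),(0,q*3+12),0,.4,(0,0,255),1)
cv2.imwrite("pics/w1c.png",v)
```

```text
[[144.8000030517578, 209.1999969482422], [132.0, 411.5], [286.1000061035156, 411.20001220703125], [293.8999938964844, 228.1999969482422]] pose [ 0.5561 -0.0278 -0.1789] deg -10.25 res mm [-2.2 -0.  -0.8  1.1  0.6  0.1  2.4 -1.2]
[[220.3000030517578, 49.70000076293945], [216.0, 144.0], [273.6000061035156, 146.5], [274.70001220703125, 61.599998474121094]] pose [ 0.5311 -0.2857 -0.2191] deg -12.56 res mm [-0.9  2.3  0.3 -5.   0.8  1.8 -0.1  0.9]
seat [ 0.5834 -0.0175]
post [0.5205 0.0027] in seat frame mm [-65.5   8.7]
tip [ 0.5524 -0.0149] in seat frame mm [-31.   -2.9]
pad top face edge [0.5891 0.0338] in seat frame mm [-3.6 51.5]
hinge [0.5061 0.0686] in seat frame mm [-91.4  71. ]
```

View pics/w1c.png

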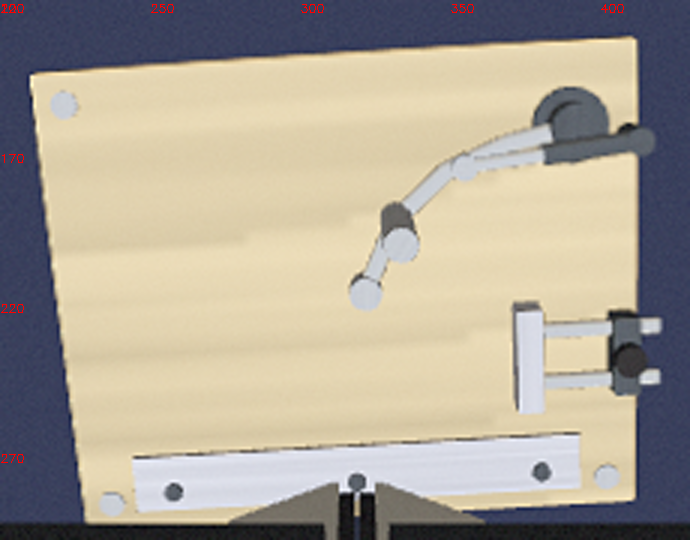

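The crop shows the settled view: post top at (201,333), tip at (217,322), pad front edge at (240,372). The arm was still settling in the earlier frame, so I'll recompute from this one.

```bash
cat >> h.py <<'E'
J=np.array([.5561,-.0278,-.1789])
Rm=lambda a:np.array([[np.cos(a),-np.sin(a)],[np.sin(a),np.cos(a)]])
seat=J[:2]+Rm(J[2])@[.025,.015]
def W(x,y,z): return [*(seat+Rm(J[2])@[x/1e3,y/1e3]),z]   # seat frame mm -> world
def S(w): return (Rm(-J[2])@(np.array(w[:2])-seat)*1e3).round(1)
E
python3 - <<'E'
from h import *
c=cam("wrist")
for nm,px,z in (("post",(201.3,333.3),.072),("tip",(217.3,321.7),.026),("pad",(240,372),.028),("hinge",(160,393),.034),("lip inner mid",(267.5,325),.028)):
    w=at_z(c,px,z); print(nm,w.round(4),S(w))
g=c["img"].min(2)[205:285,40:160]; m=(g>150).astype(np.uint8)
cs=max(cv2.findContours(m,0,2)[0],key=cv2.contourArea); q=cv2.approxPolyDP(cs,6,True).reshape(-1,2)+[40,205]; print(q.tolist())
for k in q: print(at_z(c,k[::-1],.008)[:2].round(4))
for a in (0,.5,.9):
    t=np.radians(-56)-a; print(a,-85+71*np.cos(t),70+71*np.sin(t))
E
```

```text
post [ 0.5305 -0.0029  0.072 ] [-54.6   5. ]
tip [ 0.5539 -0.0196  0.026 ] [-28.6  -7.3]
pad [0.5914 0.0287 0.028 ] [-0.3 46.9]
hinge [0.5099 0.0667 0.034 ] [-87.3  69.7]
lip inner mid [ 0.6108 -0.0293  0.028 ] [29.1 -6.7]
[[138, 217], [52, 220], [62, 274], [146, 273]]
[ 0.508  -0.2269]
[ 0.4862 -0.3312]
[ 0.5526 -0.347 ]
[ 0.5755 -0.2419]
0 -45.29730385357698 11.138332348592037
0.5 -78.3773929187849 -0.6904595787001568
0.9 -106.42833652505955 2.310810362593358
```

Run:
```python
from h import *
to(W(-20,4,.046),J[2]+np.pi); print(S(observe()["tool_pos"]),observe()["tool_rot"])
```

```text
shift mm (tool axes at present) [-32.7  15.6 253.9] then turn -0.056 t 3.3
[-53.5  -9.8] [3.14147284e+00 4.04351124e-04 2.90665633e+00]
```

```bash
python3 -m inch '[[[-15,8,50,0],[-18,8,50,-0.056],[0,0,50,0],[0,0,50,0],[0,0,40,0],[0,0,14,0],[0,0,0,0]]]' 
python3 -c "
from h import *
to(W(-20,4,.046),J[2]+np.pi);print(S(observe()['tool_pos']))"
```

```text
time: 4.18
tool_pos: [0.565, -0.0102, 0.0456]
tool_rot: [3.142, -0.001, 2.962]
contact_force: [-0.2, 0.2, 1.0]
opening: 0.0009
shift mm (tool axes at present) [ 0.6  0.1 -0.4] then turn -0.001 t 4.17
[-19.4   3.9]
```

```bash
python3 -m inch '[[[15,0,0,0],[8,0,0,0],[8,0,0,0],[8,0,0,0],[8,0,0,0],[8,0,0,0],[8,0,0,0],[8,0,0,0],[0,0,0,0],[0,0,0,0]]]' 
python3 -c "
from h import *
print(S(observe()['tool_pos']))"
```

```text
time: 5.42
tool_pos: [0.4951, 0.0027, 0.0457]
tool_rot: [3.141, -0.0, 2.962]
contact_force: [-0.1, 0.4, 0.3]
opening: 0.0004
[-90.4   4.1]
```

```bash
python3 -c "
from h import *
to([.5306,-.2868,.20],np.pi-.21)"
```

```text
shift mm (tool axes at present) [ -86.6 -278.5 -154.3] then turn 0.03 t 5.42
```

```bash
python3 -m inch '[[[-10,0,-50,0],[0,-10,-50,0],[-10,-50,-30,0],[-12,-50,-14,0.03],[-14,-50,-10,0],[-14,-50,0,0],[-14,-50,0,0],[-12,-18,0,0],[0,0,0,0],[0,0,0,0]]]' -1
python3 - <<'E'
from h import *
c=cam("wrist"); cv2.imwrite("pics/w2.png",c["img"]); print(c["st"]["tool_pos"])
for k,z in dict(plate=0,clip_post=.072,clip_tip=.026).items():
        print(k,[(np.round(d["at"]).tolist(),round(d["conf"],2),np.round(at_z(c,d["at"],z),4).tolist(),S(at_z(c,d["at"],z))) for d in place_of("wrist",k)[:3]])
m=(c["img"].min(2)>150).astype(np.uint8); m[:,:0]=0
for q in sorted(cv2.findContours(m,0,2)[0],key=cv2.contourArea)[-3:]:
    q=cv2.approxPolyDP(q,8,True).reshape(-1,2); print(q.tolist()); print([at_z(c,k[::-1],.008)[:2].round(4).tolist() for k in q])
E
```

```text
time: 6.68
tool_pos: [0.5246, -0.2861, 0.1993]
tool_rot: [3.141, -0.001, 2.932]
contact_force: [-0.1, -0.4, -0.3]
opening: 0.0911
[ 0.52455808 -0.28605264  0.19927791]
plate [([218.0, 318.0], 0.87, [0.5316, -0.2875, 0.0], array([  -2.9, -274.9])), ([125.0, 133.0], 0.72, [0.4176, -0.4271, 0.0], array([ -90.2, -432.6]))]
clip_post []
clip_tip [([86.0, 626.0], 0.63, [0.4691, -0.0179, 0.026], array([-112.3,  -20.7]))]
[[266, 368], [318, 403], [338, 403], [301, 368]]
[[0.6695, -0.37], [0.7213, -0.3279], [0.7257, -0.3078], [0.6766, -0.3357]]
[[255, 180], [258, 255], [377, 256], [380, 180]]
[[0.486, -0.3335], [0.5526, -0.3478], [0.576, -0.2422], [0.5084, -0.2279]]
[[639, 81], [620, 83], [613, 98], [607, 86], [497, 86], [482, 286], [639, 280], [639, 252], [616, 251], [639, 249]]
[[0.4681, 0.0081], [0.467, -0.01], [0.4784, -0.0172], [0.4675, -0.0222], [0.4508, -0.1186], [0.6263, -0.1498], [0.6554, 0.0076], [0.6257, 0.0068], [0.6195, -0.0172], [0.6226, 0.0067]]
```

View pics/w2.png

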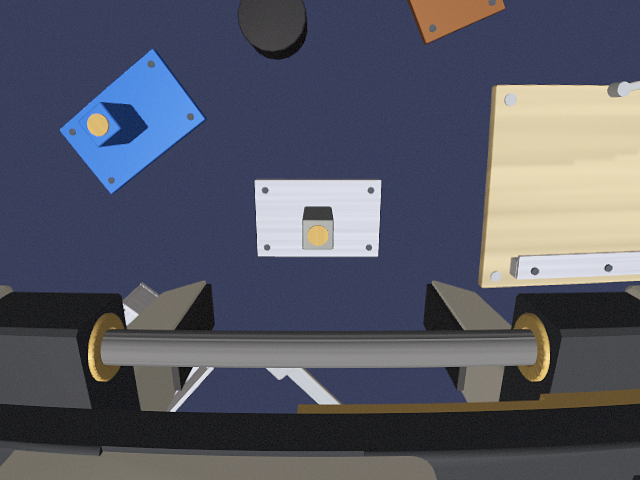

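The wrist view shows the aluminium plate at (218,318) squarely between the open fingers. The arm's tip, at the right edge (86,626), is drawn back to about (-112,-21), so the arm is staying open. Now descend and grip.

```bash
python3 -m inch '[[[-6,-0.5,50,0.005],[0,0,50,0],[0,0,45,0],[0,0,20,0],[0,0,10,0],[0,0,0,0]]]' -1; python3 -m inch '[[[0,0,0,0],[0,0,0,0],[0,0,0,0],[0,0,0,0],[0,0,0,0],[0,0,0,0],[0,0,0,0]]]' 1 20
python3 -m inch '[[[0,0,-10,0],[0,0,-30,0],[0,0,-20,0],[0,0,0,0],[0,0,0,0]]]'
python3 -c "
from h import *
to(W(-12,-25,.090),J[2]+np.pi)"
```

```text
time: 7.62
tool_pos: [0.5307, -0.2885, 0.0247]
tool_rot: [3.141, -0.0, 2.927]
contact_force: [-0.2, 0.7, -0.0]
opening: 0.092
time: 8.5
tool_pos: [0.5305, -0.2888, 0.0246]
tool_rot: [3.141, -0.0, 2.927]
contact_force: [-0.8, 0.7, -0.5]
opening: 0.0267
time: 9.12
tool_pos: [0.53, -0.2884, 0.0839]
tool_rot: [3.141, -0.001, 2.927]
contact_force: [0.4, 0.3, -2.2]
opening: 0.0237
shift mm (tool axes at present) [ 16.8 250.7  -6.1] then turn -0.036 t 9.12
```

```bash
python3 -m inch '[[[3,50,-4,0],[3,50,-2,-0.036],[4,50,0,0],[4,50,0,0],[3,40,0,0],[0,10,0,0],[0,0,0,0],[0,0,0,0]]]'
python3 - <<'E'
from h import *
to(W(-12,-25,.038),J[2]+np.pi)
c=cam("wrist"); cv2.imwrite("pics/w3.png",c["img"]); print(S(c["st"]["tool_pos"]))
E
```

```text
time: 10.12
tool_pos: [0.5617, -0.0414, 0.0903]
tool_rot: [-3.141, -0.001, 2.962]
contact_force: [0.2, -0.4, -1.3]
opening: 0.024
shift mm (tool axes at present) [-5.1  2.4 52.3] then turn -0.001 t 10.12
[-17.1 -27.4]
```

View pics/w3.png

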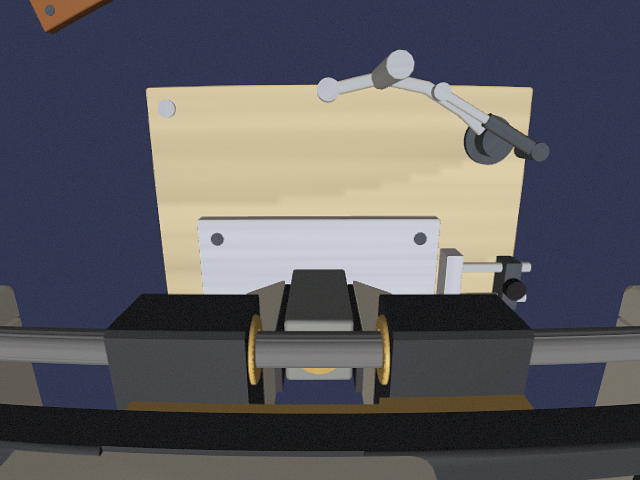

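The plate hangs level between the fingers, its front edge along row 217, parallel to the bed edge at row 89. The arm is open with its post at (65,400), and the stop pad at (255,450) is clear. Lower it.

```bash
python3 -m inch '[[[-3,0,30,0],[0,0,15,0],[0,0,5,0],[0,0,2,0],[0,0,0,0],[0,0,0,0]]]'; python3 -m inch '[[[0,0,1,0],[0,0,0.5,0],[0,0,0,0]]]'; python3 -c "
from h import *
print(S(observe()['tool_pos']))"
```

```text
time: 10.92
tool_pos: [0.5651, -0.0408, 0.0393]
tool_rot: [3.142, 0.001, 2.963]
contact_force: [1.2, 0.3, -1.7]
opening: 0.0237
time: 11.3
tool_pos: [0.565, -0.0408, 0.0376]
tool_rot: [3.141, 0.001, 2.963]
contact_force: [-1.1, -0.4, 2.1]
opening: 0.0242
[-14.  -26.2]
```

```bash
python3 -m inch '[[[-3,0,0,0],[-3,0,0,0],[-3,0,0,0],[-2,0,0,0],[0,0,0,0]]]' - 8; python3 -m inch '[[[-1,0,0,0],[0,0,0,0]]]';python3 -m inch '[[[-1,0,0,0],[0,0,0,0]]]'; python3 -c "
from h import *
print(S(observe()['tool_pos']))"
```

```text
time: 11.92
tool_pos: [0.5751, -0.0425, 0.0375]
tool_rot: [3.142, -0.001, 2.963]
contact_force: [-4.4, 0.9, 5.6]
opening: 0.0239
time: 12.18
tool_pos: [0.5758, -0.0427, 0.0376]
tool_rot: [3.142, -0.002, 2.963]
contact_force: [-5.0, 1.2, 6.0]
opening: 0.0242
time: 12.42
tool_pos: [0.5768, -0.0428, 0.0376]
tool_rot: [3.142, -0.002, 2.963]
contact_force: [-4.1, 0.9, 7.0]
opening: 0.0241
[ -2.  -26.1]
```

```bash
python3 -m inch '[[[0,0,-0.4,0],[-0.7,0,0,0],[0,0,0,0]]]';python3 -m inch '[[[-0.7,0,0,0],[0,0,0,0]]]';python3 -m inch '[[[-0.7,0,0,0],[0,0,0,0]]]'; python3 -c "
from h import *
print(S(observe()['tool_pos']))"
```

```text
time: 12.8
tool_pos: [0.5782, -0.0432, 0.0376]
tool_rot: [3.141, -0.0, 2.963]
contact_force: [-2.5, 1.1, 2.5]
opening: 0.0245
time: 13.05
tool_pos: [0.579, -0.0434, 0.0376]
tool_rot: [3.142, 0.0, 2.963]
contact_force: [-2.6, 0.5, 2.7]
opening: 0.0241
time: 13.3
tool_pos: [0.5791, -0.0434, 0.0376]
tool_rot: [3.142, -0.001, 2.963]
contact_force: [-5.7, 1.0, 4.7]
opening: 0.0238
[  0.4 -26.2]
```

```bash
python3 -m inch '[[[0.6,0,-0.2,0],[0,4,0,0],[0,4,0,0],[0,4,0,0],[0,2,0,0],[0,0,0,0]]]';python3 -m inch '[[[0,1,0,0],[0,0,0,0]]]';python3 -m inch '[[[0,1,0,0],[0,0,0,0]]]'; python3 -c "
from h import *
print(S(observe()['tool_pos']))"
```

```text
time: 14.05
tool_pos: [0.5817, -0.0289, 0.0376]
tool_rot: [3.141, 0.0, 2.963]
contact_force: [-1.4, 1.0, -0.8]
opening: 0.0239
time: 14.3
tool_pos: [0.5817, -0.0284, 0.0376]
tool_rot: [3.141, -0.0, 2.963]
contact_force: [-1.1, 0.5, -2.8]
opening: 0.0242
time: 14.55
tool_pos: [0.5819, -0.0276, 0.0377]
tool_rot: [3.141, -0.0, 2.963]
contact_force: [-0.8, -0.1, -2.7]
opening: 0.0238
[  0.3 -10.2]
```

```bash
for i in 1; do :; done; python3 -m inch '[[[0,0.7,0.2,0],[0,0,0,0]]]';python3 -m inch '[[[0,0.7,0,0],[0,0,0,0]]]';python3 -m inch '[[[0,0.7,0,0],[0,0,0,0]]]'; python3 -c "
from h import *
print(S(observe()['tool_pos']))"
```

```text
time: 14.8
tool_pos: [0.582, -0.027, 0.0376]
tool_rot: [-3.142, -0.0, 2.963]
contact_force: [-1.8, -0.8, -1.6]
opening: 0.0242
time: 15.05
tool_pos: [0.5821, -0.0262, 0.0376]
tool_rot: [3.142, 0.0, 2.963]
contact_force: [-1.8, -0.6, -1.9]
opening: 0.0239
time: 15.3
tool_pos: [0.5822, -0.0255, 0.0376]
tool_rot: [3.142, -0.0, 2.963]
contact_force: [-1.6, -0.6, -1.1]
opening: 0.0239
[ 0.3 -8.1]
```

```bash
python3 -m inch '[[[0,0.7,0,0],[0,0,0,0]]]';python3 -m inch '[[[0,0.7,0,0],[0,0,0,0]]]';python3 -m inch '[[[0,0.7,0,0],[0,0,0,0]]]'; python3 -c "
from h import *
print(S(observe()['tool_pos']))"
```

```text
time: 15.55
tool_pos: [0.5823, -0.0254, 0.0376]
tool_rot: [-3.141, -0.0, 2.963]
contact_force: [-3.4, -3.8, -0.7]
opening: 0.024
time: 15.8
tool_pos: [0.5824, -0.0254, 0.0377]
tool_rot: [-3.14, -0.0, 2.963]
contact_force: [-4.5, -6.3, 0.5]
opening: 0.0242
time: 16.05
tool_pos: [0.5824, -0.0253, 0.0378]
tool_rot: [-3.139, 0.0, 2.963]
contact_force: [-4.8, -9.0, 1.5]
opening: 0.0237
[ 0.4 -7.8]
```

```bash
python3 -m inch '[[[0.3,-1.6,0.2,0],[0,0,0,0]]]';python3 -m inch '[[[0,0,0,0],[0,0,0,0],[0,0,0,0],[0,0,0,0]]]' 0; python3 -m inch '[[[0,0,-30,0],[0,0,-30,0],[45,0,-30,0],[45,0,0,0],[0,0,0,0],[0,0,0,0],[0,0,0,0]]]' 1
python3 - <<'E'
from h import *
c=cam("wrist"); cv2.imwrite("pics/w4.png",c["img"]); print(S(c["st"]["tool_pos"]))
m=(c["img"].min(2)>150).astype(np.uint8)
print([(np.round(d["at"]).tolist(),round(d["conf"],2),S(at_z(c,d["at"],.012))) for d in place_of("wrist","plate")])
E
```

```text
time: 16.3
tool_pos: [0.5823, -0.0254, 0.0376]
tool_rot: [-3.141, 0.001, 2.963]
contact_force: [-2.7, -4.8, 1.1]
opening: 0.0239
time: 16.8
tool_pos: [0.5822, -0.0248, 0.0374]
tool_rot: [3.141, 0.0, 2.963]
contact_force: [0.4, -1.1, -0.3]
opening: 0.0461
time: 17.68
tool_pos: [0.4946, -0.0093, 0.1273]
tool_rot: [3.141, 0.001, 2.963]
contact_force: [0.6, 0.7, -0.8]
opening: 0.0003
[-88.8  -7.7]
[([60.0, 74.0], 0.61, array([-206.7, -166.2]))]
```

View pics/w4.png

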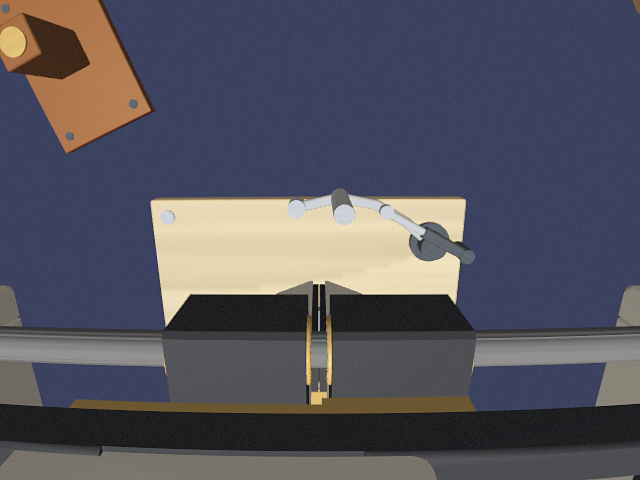

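The gripper hides the plate from here, so this picture shows only the opened arm: post at (214,344), tip at (208,296). Next I'll square the plate by nudging its holder gently with closed fingers, first towards the fence, then the stop.

```bash
python3 -m inch '[[[-50,0,0,0],[-4,0,50,0],[0,0,30,0],[0,0,0,0],[0,0,0,0]]]' 1; python3 -m inch '[[[-7,0,0,0],[-5,0,0,0],[0,0,0,0]]]'; python3 -c "
from h import *
print(S(observe()['tool_pos']))"
```

```text
time: 18.4
tool_pos: [0.5476, -0.0188, 0.0483]
tool_rot: [3.141, 0.002, 2.963]
contact_force: [0.1, 0.5, -0.2]
opening: 0.0007
time: 18.77
tool_pos: [0.5593, -0.0209, 0.048]
tool_rot: [3.141, 0.002, 2.963]
contact_force: [-0.0, 0.4, -1.1]
opening: 0.0002
[-23.1  -7.6]
```

```bash
python3 -m inch '[[[-1,0,0,0],[0,0,0,0]]]'; python3 -m inch '[[[-1,0,0,0],[0,0,0,0]]]'; python3 -m inch '[[[-1,0,0,0],[0,0,0,0]]]'; python3 -c "
from h import *
print(S(observe()['tool_pos']))"
```

```text
time: 19.02
tool_pos: [0.5594, -0.0209, 0.0474]
tool_rot: [3.142, -0.0, 2.963]
contact_force: [-0.9, -0.2, -0.0]
opening: 0.0004
time: 19.27
tool_pos: [0.5604, -0.0211, 0.0473]
tool_rot: [3.142, -0.0, 2.963]
contact_force: [-0.6, -0.4, -1.3]
opening: 0.0003
time: 19.52
tool_pos: [0.5614, -0.0213, 0.0473]
tool_rot: [3.142, -0.0, 2.963]
contact_force: [0.1, -0.6, 0.6]
opening: 0.0005
[-21.   -7.6]
```

```bash
python3 -m inch '[[[-1,0,0,0],[0,0,0,0]]]'; python3 -m inch '[[[-1,0,0,0],[0,0,0,0]]]'; python3 -m inch '[[[-0.7,0,0,0],[0,0,0,0]]]'; python3 -c "
from h import *
print(S(observe()['tool_pos']))"
```

```text
time: 19.77
tool_pos: [0.5615, -0.0213, 0.0473]
tool_rot: [3.142, -0.002, 2.963]
contact_force: [-4.4, 0.4, 3.4]
opening: 0.0007
time: 20.02
tool_pos: [0.5616, -0.0213, 0.0472]
tool_rot: [-3.142, -0.004, 2.963]
contact_force: [-8.8, 1.0, 6.0]
opening: 0.0007
time: 20.27
tool_pos: [0.5616, -0.0213, 0.0473]
tool_rot: [-3.141, -0.005, 2.963]
contact_force: [-10.0, 0.9, 8.2]
opening: 0.0005
[-20.7  -7.6]
```

```bash
python3 -m inch '[[[15,0,0,0],[5,-22,0,0],[0,-26,0,0],[-20,0,0,0],[-19,0,0,0],[0,0,0,0]]]'; python3 -c "
from h import *
print(S(observe()['tool_pos']));to(W(0,-42,.046))"
```

```text
time: 21.02
tool_pos: [0.5756, -0.0728, 0.0473]
tool_rot: [-3.142, 0.002, 2.963]
contact_force: [-0.8, 0.2, -0.5]
opening: 0.0002
[  2.2 -55.9]
shift mm (tool axes at present) [ 2.2 13.9  1.3] then turn 0 t 21.02
```

```bash
python3 -m inch '[[[2,7,0,0],[0,5,0,0],[0,0,0,0]]]'; python3 -m inch '[[[0,1.2,0,0],[0,0,0,0]]]';python3 -m inch '[[[0,1.2,0,0],[0,0,0,0]]]'; python3 -m inch '[[[0,1.2,0,0],[0,0,0,0]]]';  python3 -c "
from h import *
print(S(observe()['tool_pos']))"
```

```text
time: 21.4
tool_pos: [0.5741, -0.0594, 0.0475]
tool_rot: [3.141, 0.0, 2.964]
contact_force: [0.1, 0.1, 0.1]
opening: 0.0003
time: 21.65
tool_pos: [0.5746, -0.059, 0.0474]
tool_rot: [3.142, 0.0, 2.963]
contact_force: [0.9, 0.3, -0.1]
opening: 0.0006
time: 21.9
tool_pos: [0.5748, -0.0578, 0.0473]
tool_rot: [3.142, 0.0, 2.963]
contact_force: [-0.8, -0.4, 0.2]
opening: 0.0006
time: 22.15
tool_pos: [0.575, -0.0566, 0.0473]
tool_rot: [3.141, 0.0, 2.963]
contact_force: [-0.4, -0.1, -0.4]
opening: 0.0007
[ -1.2 -40. ]
```

```bash
python3 -m inch '[[[0,1.2,0,0],[0,0,0,0]]]'; python3 -m inch '[[[0,1.2,0,0],[0,0,0,0]]]';python3 -m inch '[[[0,1.2,0,0],[0,0,0,0]]]'; python3 -c "
from h import *
print(S(observe()['tool_pos']))"
```

```text
time: 22.4
tool_pos: [0.5752, -0.0554, 0.0473]
tool_rot: [3.142, -0.0, 2.963]
contact_force: [-0.1, 0.6, -0.8]
opening: 0.0003
time: 22.65
tool_pos: [0.5754, -0.0544, 0.0473]
tool_rot: [-3.141, -0.0, 2.963]
contact_force: [0.1, -0.9, 1.3]
opening: 0.0003
time: 22.9
tool_pos: [0.5756, -0.054, 0.0477]
tool_rot: [-3.14, 0.0, 2.963]
contact_force: [-2.1, -5.6, 3.0]
opening: 0.0001
[ -1.2 -37.3]
```

```bash
python3 -m inch '[[[0,-10,0,0],[0,0,-60,0],[-20,10,-55,0],[-50,20,0,0],[-30,10,0,0],[0,0,0,0],[0,0,0,0],[0,0,0,0]]]'
python3 - <<'E'
from h import *
c=cam("wrist"); print(S(c["st"]["tool_pos"]))
def P(x,y,z): r=proj(c,W(x,y,z)); return int(r[1]),int(r[0])
print("expected plate corners",[P(x,y-7.8,.02) for x,y in((-35,-55),(-35,55),(35,55),(35,-55))])
v=c["img"][60:320,150:500]; cv2.imwrite("pics/w5.png",cv2.resize(v,None,fx=2.2,fy=2.2,interpolation=cv2.INTER_CUBIC))
E
```

```text
time: 23.9
tool_pos: [0.6786, -0.0417, 0.1625]
tool_rot: [3.141, -0.001, 2.962]
contact_force: [0.4, 0.5, 0.5]
opening: 0.0004
[98.  -6.9]
expected plate corners [(236, 38), (396, 37), (392, 140), (241, 141)]
```

View pics/w5.png

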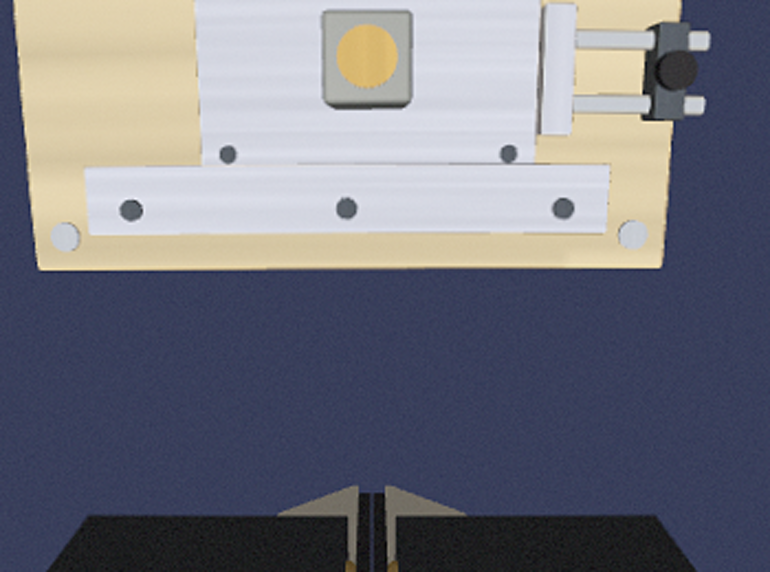

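The crop shows the plate's edge under the lip, parallel to the fence (row 163 at both ends) and flush with the stop pad (col 538), so it is home. Next, push the arm over.

```bash
python3 -m inch '[[[50,3,0,0],[50,3,0,0],[50,3,0,0],[50,3,0,0],[46,0,0,0],[0,0,40,0],[0,0,45,0],[0,0,31,0],[0,0,0,0],[0,0,0,0]]]'
python3 -c "
from h import *
print(S(observe()['tool_pos']));to(W(-145,5,.046))"
```

```text
time: 25.2
tool_pos: [0.4401, 0.014, 0.0475]
tool_rot: [3.141, 0.002, 2.963]
contact_force: [0.2, 0.2, 0.3]
opening: 0.0002
[-146.6    5.5]
shift mm (tool axes at present) [-1.6 -0.5  1.5] then turn 0 t 25.2
```

```bash
python3 -m inch '[[[-10,0,0,0],[-4,0,0,0],[-4,0,0,0],[-4,0,0,0],[-4,0,0,0],[-4,0,0,0],[-4,0,0,0],[-4,0,0,0],[-4,0,0,0],[-4,0,0,0]]]'; python3 -m inch '[[[-2,0,0,0],[0,0,0,0],[0,0,0,0]]]'; python3 -m inch '[[[20,0,0,0],[20,0,-30,0],[0,0,-50,0],[-50,0,-40,0],[-50,0,0,0],[-50,0,0,0],[-40,0,0,0],[0,0,0,0],[0,0,0,0],[0,0,0,0]]]'
python3 - <<'E'
from h import *
c=cam("wrist"); print(S(c["st"]["tool_pos"]))
for k,z in dict(clip_post=.072,clip_tip=.026).items():
    print(k,[(np.round(d["at"]).tolist(),round(d["conf"],2),S(at_z(c,d["at"],z))) for d in place_of("wrist",k)[:2]])
v=c["img"][0:320,130:530]; cv2.imwrite("pics/w6.png",cv2.resize(v,None,fx=1.8,fy=1.8,interpolation=cv2.INTER_CUBIC))
E
```

```text
time: 26.45
tool_pos: [0.483, 0.0044, 0.046]
tool_rot: [-3.139, -0.004, 2.963]
contact_force: [-1.8, -0.9, 0.1]
opening: 0.0036
time: 26.82
tool_pos: [0.4869, 0.0059, 0.0465]
tool_rot: [3.141, 0.001, 2.963]
contact_force: [0.0, 0.1, -0.2]
opening: 0.0004
time: 28.08
tool_pos: [0.6322, -0.0204, 0.1657]
tool_rot: [3.141, -0.0, 2.963]
contact_force: [0.3, -0.0, 0.8]
opening: 0.0003
[48.5  5.8]
clip_post [([58.0, 309.0], 0.77, array([-64.1,   0.4])), ([160.0, 419.0], 0.15, array([-5.3, 67.9]))]
clip_tip [([104.0, 291.0], 0.59, array([-39.7, -13.2])), ([158.0, 300.0], 0.55, array([-2.5, -7.5]))]
```

View pics/w6.png

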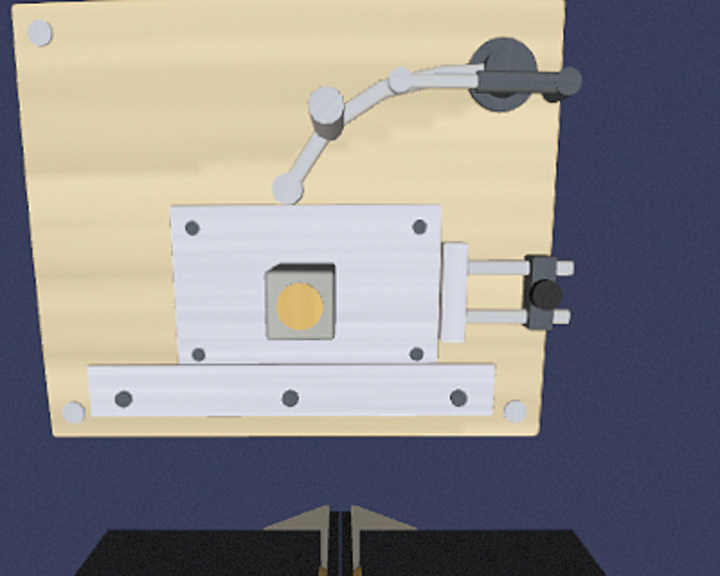

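The arm now rests on the plate's long edge: tip at (188,287) in the crop, post at (105,325). The plate is under the lip and against the pad. I'll measure squareness once before handing in.

Run:
```python
from h import *
c=cam("wrist"); f=lambda u,v,z:S(at_z(c,[v/1.8,130+u/1.8],z))
g=cv2.cvtColor(c["img"],cv2.COLOR_BGR2GRAY)
print("right edge",f(440.5,206,.02),f(437.5,350,.02),"left edge",f(171,206,.02),f(179,362,.02),"pad front top",f(442,243,.028),f(441,341,.028))
print("tip",f(287,188,.026),"post",f(325,105,.072))
```

```text
right edge [-32.4  46.6] [26.1 47.4] left edge [-32.6 -61.7] [ 31.2 -61.9] pad front top [-18.1  46.6] [21.  47.6]
tip [-39.  -14.4] post [-63.1   1.4]
```

```bash
python3 -c "
from cell import *
print(observe()['contact_force']); print(hand_in())"
```

```text
[0.32958606 0.2845254  0.46629978]
the job is handed in; nothing more can be done
None
```

The plate is clamped in the jig, and I handed the job in at about 28 s with the gripper well clear of everything.

1. **Arm opened:** I pushed the post back past dead centre. Pictures showed the arm staying open, with its tip about 112 mm to the -x side of the seat.
2. **Plate seated:** I set the bare aluminium plate flat on the bed and slid it under the lip to the fixed edge. I then moved it to the end stop, which I found by touch at about 47 mm from the seat. After letting go, I nudged the bulb holder with closed fingers, first towards the edge and then the stop. The plate did not move further either way. The measured press peaked at about 10 N.
3. **Arm closed:** I pushed the post back over dead centre, and it sprang against the plate.

**Last checks:**
- The final picture shows the plate under the lip, square to within the roughly 2 mm calibration, with its end in line with the stop pad (47 mm for both).
- The arm's tip is against the long edge and the robot is touching nothing.
- The plate's free edge measured about 2.5 mm nearer the fixed edge than nominal. The lip measured about 2 mm off the same way, so I put it down to calibration rather than a wrong fit.
- I did not check the other items on the bench with a final overview picture; no contact with them was felt.

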